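# Lock battery pods into the bench charging dock

## Task

Turn the isolator handle to off, then fit every battery pod standing on the bench into a bay of the charging dock, any pod in any bay: push it down against the spring and turn it a quarter turn clockwise until it clicks up and locks. Only when all of them are locked, turn the isolator fully back on; do not have a pod in a bay unlocked while the isolator is on, and leave the radio, pliers and magnifier where they are.

Things in the scene. Friction and masses are not known exactly. Their poses are not given: they have to be found in the camera images.
- pod1: battery pod, 92 mm high: round black body 56 mm wide (lowest 4 mm: 52) and 60 high; on it a grey grip bar 54 mm long (pod x), 18 wide, 32 high. Two steel lugs at the foot at +x and -x, in line with the bar: 72 mm over the tips, 10 wide, 2 to 10 mm above the underside. Origin: centre of underside, z up; 0.24 to 0.36 kg. Stands on the bench; a half turn about z makes no difference
- pod2: battery pod, identical to pod1 (same sizes, same origin and axes). Three or four pods are present; an absent one reads None
- pod3: battery pod, identical to pod1 (same sizes, same origin and axes). Three or four pods are present; an absent one reads None
- pod4: battery pod, identical to pod1 (same sizes, same origin and axes). Three or four pods are present; an absent one reads None
- dock: charging dock fixed to the bench: a grey block 110 mm deep (x), 440 mm long (y), 40 mm high, with four round bays in a row along y, 112 mm apart. Origin: centre of the underside
- bay1 (a point): centre of a bay's mouth on the dock's top face, 40 mm above the bench, axes as the dock's. Bore 60 mm wide, entry slots for the lugs 18 mm wide at +x and -x. A spring plate lies 12 mm below the mouth: a pod with its bar along the dock's x drops in until it rests on it (pod origin 12 mm below the mouth). The spring takes 5 N at first, 13 N fully down, 16 mm lower
- bay2 (a point): as bay1. Turning: with the pod's origin pushed to 24 to 28 mm below the mouth its lugs turn clockwise (seen from above) under a steel lip; after a quarter turn, 90 deg (notch admits 84 to 96), they meet a stop. Let go, the spring lifts the pod 4 mm into the notch: locked, bar along the dock's y, origin 20 mm below the mouth
- bay3 (a point): as bay1. Anticlockwise turning from the entry slots is blocked. A pod let go before the notch stays under the lip at that angle, origin 24 mm below the mouth, and can be gripped again, pushed down and turned on. A locked pod comes out only by pushing down and turning back
- bay4 (a point): as bay1
- isolator (a joint): rotary isolator handle on a fixed grey box 100 x 100 x 50 mm: 0 = off (the bar along the box's x, white mark towards the side with the black cable gland), 1.4 rad = on, growing clockwise seen from above, firm stops at both ends. It starts on (1.25 to 1.4). It stays where it is left, and turning takes about 0.12 N m
- isolator_grip (a point): on the handle's turning axis, 78 mm above the bench, turning with the handle: its x axis runs along the bar, to the end with the white mark. The bar is 80 mm long (from -32 to +48 mm along x), 18 mm wide and 34 mm high, from 61 to 95 mm above the bench; grip it across its width from above
- radio: red radio casing, loose, 55 x 150 x 90 mm with a carrying handle to 116 mm, standing on the bench on the other side from the isolator. Origin: centre of the underside. Leave alone
- pliers: steel pliers with rubber grips, loose, lying on the bench beyond the dock, about 180 mm long, 65 mm wide, 14 mm high. Leave alone
- magnifier: glass magnifier on a round stand, loose, foot 90 mm in diameter, 193 mm high. Origin: centre of the underside. Leave alone

How it is judged (in metres and radians):
On the way, in this order (a step that is already met when the one before it is completed fails the run):
1. the isolator is turned off (value of joint isolator below 0.12 rad), for 0.2 s.
2. every pod is locked in a bay while the isolator is off (value of joint isolator below 0.2 rad and ((horizontal distance between pod1 and bay1 below 0.004 m and z of pod1 in the frame of bay1 between -0.0232 and -0.0165 m and angle between the x axis of pod1 and the y axis of dock, either way round below 0.17 rad and angle between pod1's own z axis and vertical below 0.07 rad) or (horizontal distance between pod1 and bay2 below 0.004 m and z of pod1 in the frame of bay2 between -0.0232 and -0.0165 m and angle between the x axis of pod1 and the y axis of dock, either way round below 0.17 rad and angle between pod1's own z axis and vertical below 0.07 rad) or (horizontal distance between pod1 and bay3 below 0.004 m and z of pod1 in the frame of bay3 between -0.0232 and -0.0165 m and angle between the x axis of pod1 and the y axis of dock, either way round below 0.17 rad and angle between pod1's own z axis and vertical below 0.07 rad) or (horizontal distance between pod1 and bay4 below 0.004 m and z of pod1 in the frame of bay4 between -0.0232 and -0.0165 m and angle between the x axis of pod1 and the y axis of dock, either way round below 0.17 rad and angle between pod1's own z axis and vertical below 0.07 rad)) and ((horizontal distance between pod2 and bay1 below 0.004 m and z of pod2 in the frame of bay1 between -0.0232 and -0.0165 m and angle between the x axis of pod2 and the y axis of dock, either way round below 0.17 rad and angle between pod2's own z axis and vertical below 0.07 rad) or (horizontal distance between pod2 and bay2 below 0.004 m and z of pod2 in the frame of bay2 between -0.0232 and -0.0165 m and angle between the x axis of pod2 and the y axis of dock, either way round below 0.17 rad and angle between pod2's own z axis and vertical below 0.07 rad) or (horizontal distance between pod2 and bay3 below 0.004 m and z of pod2 in the frame of bay3 between -0.0232 and -0.0165 m and angle between the x axis of pod2 and the y axis of dock, either way round below 0.17 rad and angle between pod2's own z axis and vertical below 0.07 rad) or (horizontal distance between pod2 and bay4 below 0.004 m and z of pod2 in the frame of bay4 between -0.0232 and -0.0165 m and angle between the x axis of pod2 and the y axis of dock, either way round below 0.17 rad and angle between pod2's own z axis and vertical below 0.07 rad)) and ((horizontal distance between pod3 and bay1 below 0.004 m and z of pod3 in the frame of bay1 between -0.0232 and -0.0165 m and angle between the x axis of pod3 and the y axis of dock, either way round below 0.17 rad and angle between pod3's own z axis and vertical below 0.07 rad) or (horizontal distance between pod3 and bay2 below 0.004 m and z of pod3 in the frame of bay2 between -0.0232 and -0.0165 m and angle between the x axis of pod3 and the y axis of dock, either way round below 0.17 rad and angle between pod3's own z axis and vertical below 0.07 rad) or (horizontal distance between pod3 and bay3 below 0.004 m and z of pod3 in the frame of bay3 between -0.0232 and -0.0165 m and angle between the x axis of pod3 and the y axis of dock, either way round below 0.17 rad and angle between pod3's own z axis and vertical below 0.07 rad) or (horizontal distance between pod3 and bay4 below 0.004 m and z of pod3 in the frame of bay4 between -0.0232 and -0.0165 m and angle between the x axis of pod3 and the y axis of dock, either way round below 0.17 rad and angle between pod3's own z axis and vertical below 0.07 rad)) and ((horizontal distance between pod4 and bay1 below 0.004 m and z of pod4 in the frame of bay1 between -0.0232 and -0.0165 m and angle between the x axis of pod4 and the y axis of dock, either way round below 0.17 rad and angle between pod4's own z axis and vertical below 0.07 rad) or (horizontal distance between pod4 and bay2 below 0.004 m and z of pod4 in the frame of bay2 between -0.0232 and -0.0165 m and angle between the x axis of pod4 and the y axis of dock, either way round below 0.17 rad and angle between pod4's own z axis and vertical below 0.07 rad) or (horizontal distance between pod4 and bay3 below 0.004 m and z of pod4 in the frame of bay3 between -0.0232 and -0.0165 m and angle between the x axis of pod4 and the y axis of dock, either way round below 0.17 rad and angle between pod4's own z axis and vertical below 0.07 rad) or (horizontal distance between pod4 and bay4 below 0.004 m and z of pod4 in the frame of bay4 between -0.0232 and -0.0165 m and angle between the x axis of pod4 and the y axis of dock, either way round below 0.17 rad and angle between pod4's own z axis and vertical below 0.07 rad))), for 0.3 s.
3. the isolator is turned back on (value of joint isolator above 1.28 rad), for 0.2 s.
At the end, for the whole second after the job is handed in: every pod present is locked in a bay: centred within 4 mm, upright within 4 deg, grip along the dock's y within about 10 deg, origin 16.5 to 23 mm below the bay's mouth (clicked up, neither loose nor still pressed down), at rest, and the isolator stands on (above 1.28 rad) (value of joint isolator above 1.28 rad and ((horizontal distance between pod1 and bay1 below 0.004 m and z of pod1 in the frame of bay1 between -0.0232 and -0.0165 m and angle between the x axis of pod1 and the y axis of dock, either way round below 0.17 rad and angle between pod1's own z axis and vertical below 0.07 rad) or (horizontal distance between pod1 and bay2 below 0.004 m and z of pod1 in the frame of bay2 between -0.0232 and -0.0165 m and angle between the x axis of pod1 and the y axis of dock, either way round below 0.17 rad and angle between pod1's own z axis and vertical below 0.07 rad) or (horizontal distance between pod1 and bay3 below 0.004 m and z of pod1 in the frame of bay3 between -0.0232 and -0.0165 m and angle between the x axis of pod1 and the y axis of dock, either way round below 0.17 rad and angle between pod1's own z axis and vertical below 0.07 rad) or (horizontal distance between pod1 and bay4 below 0.004 m and z of pod1 in the frame of bay4 between -0.0232 and -0.0165 m and angle between the x axis of pod1 and the y axis of dock, either way round below 0.17 rad and angle between pod1's own z axis and vertical below 0.07 rad)) and ((horizontal distance between pod2 and bay1 below 0.004 m and z of pod2 in the frame of bay1 between -0.0232 and -0.0165 m and angle between the x axis of pod2 and the y axis of dock, either way round below 0.17 rad and angle between pod2's own z axis and vertical below 0.07 rad) or (horizontal distance between pod2 and bay2 below 0.004 m and z of pod2 in the frame of bay2 between -0.0232 and -0.0165 m and angle between the x axis of pod2 and the y axis of dock, either way round below 0.17 rad and angle between pod2's own z axis and vertical below 0.07 rad) or (horizontal distance between pod2 and bay3 below 0.004 m and z of pod2 in the frame of bay3 between -0.0232 and -0.0165 m and angle between the x axis of pod2 and the y axis of dock, either way round below 0.17 rad and angle between pod2's own z axis and vertical below 0.07 rad) or (horizontal distance between pod2 and bay4 below 0.004 m and z of pod2 in the frame of bay4 between -0.0232 and -0.0165 m and angle between the x axis of pod2 and the y axis of dock, either way round below 0.17 rad and angle between pod2's own z axis and vertical below 0.07 rad)) and ((horizontal distance between pod3 and bay1 below 0.004 m and z of pod3 in the frame of bay1 between -0.0232 and -0.0165 m and angle between the x axis of pod3 and the y axis of dock, either way round below 0.17 rad and angle between pod3's own z axis and vertical below 0.07 rad) or (horizontal distance between pod3 and bay2 below 0.004 m and z of pod3 in the frame of bay2 between -0.0232 and -0.0165 m and angle between the x axis of pod3 and the y axis of dock, either way round below 0.17 rad and angle between pod3's own z axis and vertical below 0.07 rad) or (horizontal distance between pod3 and bay3 below 0.004 m and z of pod3 in the frame of bay3 between -0.0232 and -0.0165 m and angle between the x axis of pod3 and the y axis of dock, either way round below 0.17 rad and angle between pod3's own z axis and vertical below 0.07 rad) or (horizontal distance between pod3 and bay4 below 0.004 m and z of pod3 in the frame of bay4 between -0.0232 and -0.0165 m and angle between the x axis of pod3 and the y axis of dock, either way round below 0.17 rad and angle between pod3's own z axis and vertical below 0.07 rad)) and ((horizontal distance between pod4 and bay1 below 0.004 m and z of pod4 in the frame of bay1 between -0.0232 and -0.0165 m and angle between the x axis of pod4 and the y axis of dock, either way round below 0.17 rad and angle between pod4's own z axis and vertical below 0.07 rad) or (horizontal distance between pod4 and bay2 below 0.004 m and z of pod4 in the frame of bay2 between -0.0232 and -0.0165 m and angle between the x axis of pod4 and the y axis of dock, either way round below 0.17 rad and angle between pod4's own z axis and vertical below 0.07 rad) or (horizontal distance between pod4 and bay3 below 0.004 m and z of pod4 in the frame of bay3 between -0.0232 and -0.0165 m and angle between the x axis of pod4 and the y axis of dock, either way round below 0.17 rad and angle between pod4's own z axis and vertical below 0.07 rad) or (horizontal distance between pod4 and bay4 below 0.004 m and z of pod4 in the frame of bay4 between -0.0232 and -0.0165 m and angle between the x axis of pod4 and the y axis of dock, either way round below 0.17 rad and angle between pod4's own z axis and vertical below 0.07 rad)) and linear speed of each of pod1, pod2, pod3, pod4 below 0.02 m/s); the robot touches nothing.
It fails at once if a pod is in a bay, not turned to its locked position, while the isolator is not off (value of joint isolator above 0.3 rad and ((angle between the x axis of pod1 and the y axis of dock, either way round above 0.45 rad and ((horizontal distance between pod1 and bay1 below 0.012 m and z of pod1 in the frame of bay1 below -0.005 m) or (horizontal distance between pod1 and bay2 below 0.012 m and z of pod1 in the frame of bay2 below -0.005 m) or (horizontal distance between pod1 and bay3 below 0.012 m and z of pod1 in the frame of bay3 below -0.005 m) or (horizontal distance between pod1 and bay4 below 0.012 m and z of pod1 in the frame of bay4 below -0.005 m))) or (angle between the x axis of pod2 and the y axis of dock, either way round above 0.45 rad and ((horizontal distance between pod2 and bay1 below 0.012 m and z of pod2 in the frame of bay1 below -0.005 m) or (horizontal distance between pod2 and bay2 below 0.012 m and z of pod2 in the frame of bay2 below -0.005 m) or (horizontal distance between pod2 and bay3 below 0.012 m and z of pod2 in the frame of bay3 below -0.005 m) or (horizontal distance between pod2 and bay4 below 0.012 m and z of pod2 in the frame of bay4 below -0.005 m))) or (angle between the x axis of pod3 and the y axis of dock, either way round above 0.45 rad and ((horizontal distance between pod3 and bay1 below 0.012 m and z of pod3 in the frame of bay1 below -0.005 m) or (horizontal distance between pod3 and bay2 below 0.012 m and z of pod3 in the frame of bay2 below -0.005 m) or (horizontal distance between pod3 and bay3 below 0.012 m and z of pod3 in the frame of bay3 below -0.005 m) or (horizontal distance between pod3 and bay4 below 0.012 m and z of pod3 in the frame of bay4 below -0.005 m))) or (angle between the x axis of pod4 and the y axis of dock, either way round above 0.45 rad and ((horizontal distance between pod4 and bay1 below 0.012 m and z of pod4 in the frame of bay1 below -0.005 m) or (horizontal distance between pod4 and bay2 below 0.012 m and z of pod4 in the frame of bay2 below -0.005 m) or (horizontal distance between pod4 and bay3 below 0.012 m and z of pod4 in the frame of bay3 below -0.005 m) or (horizontal distance between pod4 and bay4 below 0.012 m and z of pod4 in the frame of bay4 below -0.005 m))))).
It fails at once if the radio is moved more than 30 mm (distance of radio from where it was at the start of the episode above 0.03 m).
It fails at once if the pliers is moved more than 30 mm (distance of pliers from where it was at the start of the episode above 0.03 m).
It fails at once if the magnifier is moved more than 30 mm (distance of magnifier from where it was at the start of the episode above 0.03 m).
Of pod1, pod2, pod3, pod4 only 3 to 4 are there at a start; the rules pass over those that are not, and their reading is None.
At some moment in a run one of pod1, pod2, pod3, pod4 may be knocked a few centimetres aside while the robot is not near it.
Once in a run the grip may slacken for a moment while it holds something.
It also fails if it takes over 210 s, if anything falls off the work surface, if the arm or the gripper's body presses on something with over 40 N, if the wrist force passes 120 N, or if a joint passes its speed limit or range.

## Robot

A 6-joint arm with a two-finger parallel gripper is mounted at the origin on the work surface. World frame = base frame: x ahead of the robot, y to its left, z up, the work surface at z = 0. Lengths are in mm, angles in rad, forces in N, time in s.
With the tool pointing down it reaches from about 275 to 750 mm from the base axis. Payload 10.2 kg.
Tool frame: the origin (TCP) lies midway between the tips of the shut fingers; the grasp point (between the pads) lies grip_depth behind it (grip_depth is the distance from the TCP to the grasp point, in mm); z points along the fingers, y is the line along which they close (so a half turn about z gives the same grasp; the last joint's range is limited). The gripper opens to 85 mm and grips with 20 to 120 N. Pads are 22 mm wide; open, the fingers measure 114 mm over their backs; the gripper's body (76 mm by 85 mm) begins 54 mm behind the grasp point. The pads swing forward as they close: fully open they stand 13 mm farther back than shut.
Start: joints at [0.881, 0.313, 1.498, -0, 1.331, -0.223], TCP at [236.279, 468.832, 231.294] pointing down, gripper open.
Joint ranges: [-2.94, 2.94], [-0.97, 2.17], [0.19, 2.56], [-1.23, 4.37], [0.02, 3.11], [-2.88, 2.88]. Speed limits (rad/s): [2.39, 2.39, 3.01, 3.14, 3.14, 3.14].

## Interface

Orientations are given as a unit quaternion [w, x, y, z].
In Python, from rig import * gives the robot as it stands.
- The arm moves only by the tool servo_tool, never from a script. Its argument "commands" is a list of rows, each a list of 3 entries, a list of its own where there are three numbers: the gripper command: -1 is fully open, 1 is shut, values between are in proportion, then the shift along the tool's x, y, z in m, then the turn, a rotation vector about the tool's x, y, z in units of 6 degrees (1.0 is 6 degrees). In form: [[grip, [dx, dy, dz], [ax, ay, az]], ...]. A call has 1 to 10 rows; each row shifts and turns the commanded pose from where the row before left it, along the tool's axes as they then stand; what a row does not reach is not made up. A row lasts 1/12 s, in which the tool goes at most 41.7 mm and 7.16 degrees, less where a joint would pass 70% of its speed; a pose out of reach is approached as far as the arm can. A call is refused whole if a number of a shift passes 0.0417 or a number of a turn 1, either way. A call with a gripper value outside its range is refused whole. The fingers move at their own pace and stop on an object; "squeeze" is the grip in N (left out, the last holds). Time passes only in rows, so rows that do not move let the fingers close. It gives the time, the measured TCP pose, the force, the opening and the grip force at its end, in the units of the state.
- sense(): the state, without advancing time (a new reading comes with each control period).
- capture(name): name is "side" or "top" or "wrist"; returns a dict with "pixels" (480x640x3 uint8, red, green, blue), "z_map" (480x640 float32, mm along the optical axis (not along the pixel's ray), 0 where there is no reading), "fx", "fy", "cx", "cy" (pixels), "rvec" (rotation vector, rad) and "tvec" (3), from world to camera coordinates, as OpenCV has them; the wrist camera has in their place "T_tool_cam" (4x4, takes a point from camera to tool coordinates, whose origin is the TCP and whose axes are the flange's). Camera axes: x right, y down, z forward; pixel columns grow to the right and rows downward; lengths in mm; the calibration is good to about 2 mm. A picture is of the moment at which its call begins: read the wrist's pose just before it.
- finish_job(): hands the job in; it is judged then, once.
The state is a dict: "time_s": time; "joints": joint angles; "dq": joint speeds; "tau": joint torques, N m; "eef_pos": TCP position; "ee_rot": TCP orientation; "force": force on the tool from outside, world axes, zero at the start; "wrist_torque": the same for the moment, N m; "grip_width": opening from 0.0 (shut) to 1.0 (fully open); "grip_force": force on a finger pad.
Only numpy, scipy, OpenCV 4.12 (cv2) and the standard library are available. Lean on these libraries where they do the work, as an engineer would, in place of code of your own. Each camera call takes 0.05 s, during which the arm holds its last target. There are 200 camera calls.

## Working session

There is one attempt and no reset: what is moved stays moved. The work goes in short steps, Python scripts to look and compute and a tool call to move; the robot and the scene stay as the last step left them, time stands still between calls to the robot, and variables do not carry over. Pictures are saved under pics/ and viewed, at most 14 in all, crops included, and the job is handed in when it is done.

Besides the shell and the picture viewer there is one more tool, called after "Call:" by a JSON object that holds its "method" and its "body". servo_tool: Moves the arm, as the interface text tells. Its arguments: {"type":"object","properties":{"commands":{"type":"array"},"squeeze":{"type":"number"}},"required":["commands"]}

```bash
ls; mkdir -p pics; cat > h.py <<'E'
from rig import *
import numpy as np, cv2
from scipy.spatial.transform import Rotation as R
def cam(n):
    s=sense(); c=capture(n)
    K=np.array([[c['fx'],0,c['cx']],[0,c['fy'],c['cy']],[0,0,1]])
    if n=='wrist':
        T=np.eye(4); q=s['ee_rot']; T[:3,:3]=R.from_quat([q[1],q[2],q[3],q[0]]).as_matrix(); T[:3,3]=s['eef_pos']
        W=T@np.array(c['T_tool_cam'])
    else:
        M=np.eye(4); M[:3,:3]=cv2.Rodrigues(np.array(c['rvec'],float))[0]; M[:3,3]=np.ravel(c['tvec']); W=np.linalg.inv(M)
    return c,K,W
def cloud(c,K,W):
    z=c['z_map']; v,u=np.mgrid[:480,:640]
    P=np.stack([(u-K[0,2])/K[0,0]*z,(v-K[1,2])/K[1,1]*z,z],-1)
    P=P@W[:3,:3].T+W[:3,3]; P[z==0]=np.nan
    return P
def plane(uv,h,K,W):
    uv=np.atleast_2d(uv).astype(float); d=np.c_[(uv-[K[0,2],K[1,2]])/[K[0,0],K[1,1]],np.ones(len(uv))]@W[:3,:3].T
    o=W[:3,3]; return o+d*((h-o[2])/d[:,2])[:,None]
def save(c,n): cv2.imwrite('pics/'+n,c['pixels'][:,:,::-1])
E
python3 - <<'E'
from h import *
s=sense();print({k:np.round(v,3) if not isinstance(v,str) else v for k,v in s.items()})
for n in['top','side']:
    c,K,W=cam(n);save(c,n+'0.png');print(n,K.ravel()[:6],W.round(3))
E
```

```text
pics
{'time_s': np.float64(0.0), 'joints': array([ 0.881,  0.313,  1.498, -0.   ,  1.331, -0.223]), 'dq': array([ 0.002, -0.001,  0.   , -0.   , -0.   ,  0.001]), 'tau': array([-0.0000e+00, -4.1227e+01, -2.5975e+01, -0.0000e+00,  4.0000e-03,
       -0.0000e+00]), 'eef_pos': array([236.105, 468.619, 230.728]), 'ee_rot': array([-0.   ,  0.231,  0.973, -0.001]), 'force': array([ 0.213,  0.591, -0.798]), 'wrist_torque': array([ 0.004,  0.029, -0.018]), 'grip_force': np.float64(0.0), 'grip_width': np.float64(0.998)}
top [588.07661537   0.         311.73961061   0.         588.07661537
 240.18550317] [[ 7.000000e-03 -9.980000e-01  6.400000e-02  5.330500e+02]
 [-1.000000e+00 -8.000000e-03 -9.000000e-03 -9.652000e+00]
 [ 1.000000e-02 -6.400000e-02 -9.980000e-01  1.290125e+03]
 [ 0.000000e+00  0.000000e+00  0.000000e+00  1.000000e+00]]
side [468.43657621   0.         319.96180274   0.         468.43657621
 242.18149009] [[ 8.78000e-01 -3.56000e-01  3.20000e-01  3.12236e+02]
 [-4.78000e-01 -6.55000e-01  5.85000e-01 -5.70355e+02]
 [ 1.00000e-03 -6.67000e-01 -7.45000e-01  8.02540e+02]
 [ 0.00000e+00  0.00000e+00  0.00000e+00  1.00000e+00]]
```

View pics/top0.png

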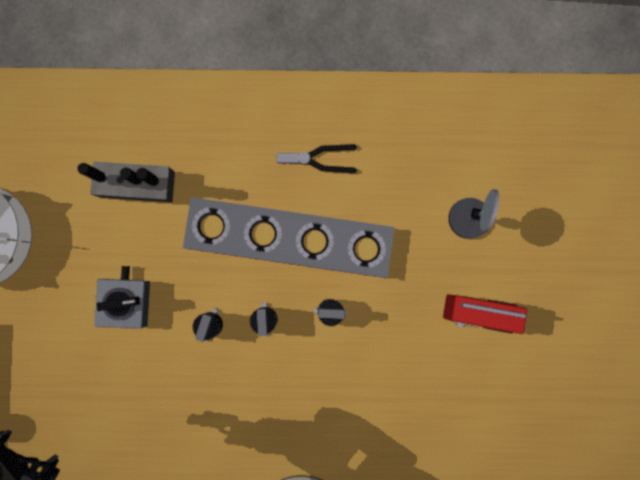

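View pics/side0.png

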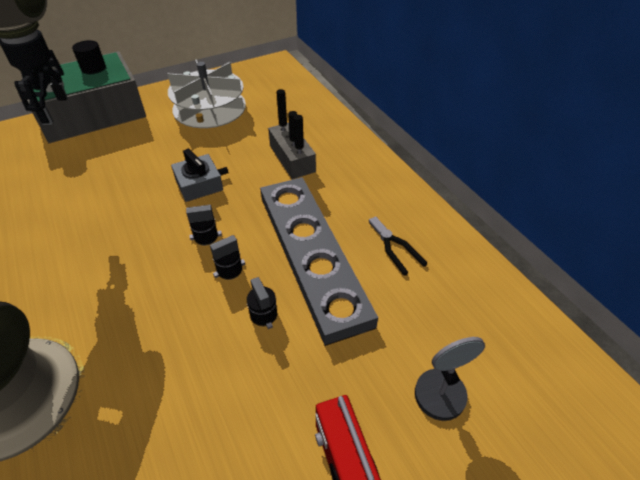

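Top view: isolator at (122,303) with gland towards +x (126,272), three pods at (208,325), (263,318), (331,312), and dock bays at (211,226), (263,234), (315,241), (367,249). The side view confirms three pods, with the magnifier and radio clear of them.

```bash
cat > meas.py <<'E'
from h import *
def rects(P,lo,hi,roi=(250,750,-450,450),amin=60):
    x0,x1,y0,y1=roi
    m=((P[...,2]>lo)&(P[...,2]<hi)&(P[...,0]>x0)&(P[...,0]<x1)&(P[...,1]>y0)&(P[...,1]<y1)).astype(np.uint8)
    n,l,st,ce=cv2.connectedComponentsWithStats(m)
    out=[]
    for i in range(1,n):
        if st[i,4]<amin: continue
        q=P[l==i]; r=cv2.minAreaRect(q[:,:2].astype(np.float32))
        b=cv2.boxPoints(r); e1=b[1]-b[0]; e2=b[2]-b[1]; e=e1 if np.linalg.norm(e1)>np.linalg.norm(e2) else e2
        a=np.degrees(np.arctan2(e[1],e[0]))
        a=(a+90)%180-90
        out.append((np.round(r[0],1),np.round(sorted(r[1]),1),round(float(a),1),round(float(np.median(q[:,2])),1),int(st[i,4])))
    return out
if __name__=='__main__':
    c,K,W=cam('top');P=cloud(c,K,W)
    print('bars');[print(*r) for r in rects(P,78,105)]
    print('dock');[print(*r) for r in rects(P,30,48,amin=1000)]
    print('box');[print(*r) for r in rects(P,42,56,(300,520,250,420))]
    # bays: pale rings in grey top face -> bore hole as bench/plate-coloured blobs inside dock
    hsv=cv2.cvtColor(c['pixels'],cv2.COLOR_RGB2HSV)
    m=((hsv[...,1]>110)&(hsv[...,2]>60)).astype(np.uint8); m[:,:190]=0;m[:,390:]=0;m[:205]=0;m[270:]=0
    n,l,st,ce=cv2.connectedComponentsWithStats(m)
    for i in range(1,n):
        if 80<st[i,4]<1500: print('hole',ce[i].round(1),st[i],plane(ce[i],28,K,W).round(1), np.nanmedian(P[l==i][:,2]))
    for a,b,u in [(195,240,245),(230,235,263),(300,240,315),(353,248,367)]: print(np.round(P[b,u],1),end=' ')
    v=c['pixels']; cv2.imwrite('pics/dockcrop.png',cv2.resize(v[195:340,90:400,::-1],None,fx=2.5,fy=2.5,interpolation=cv2.INTER_CUBIC))
E
python3 meas.py
```

```text
bars
[ 667.7 -357.4] [16.4 22.1] -12.6 93.2 93
[ 460.4 -379.9] [ 60.2 145.9] 81.5 90.3 1677
[477.6 374.4] [18.  81.2] -80.5 93.9 372
[442.7  80.3] [18.5 53.6] 3.6 92.0 248
[460.7 -60.8] [18.1 53.5] 87.0 92.1 247
[430.8 198.4] [18.9 53.7] -17.8 91.0 264
dock
[619.1  29.3] [110.6 440.8] 82.1 39.6 7935
box
[472.6 375. ] [89.7 94.6] -0.5 49.6 1193
hole [341.9 211.5] [ 251  205  139   21 1492] [[676.2 -86.   28. ]] -0.2549773587445543
hole [211.5 225.9] [200 214  24  25 436] [[642.7 194.6  28. ]] 26.945067562307713
hole [263.  233.5] [252 222  23  24 444] [[627.2  83.7  28. ]] 27.27733817969488
hole [314.5 241.2] [303 229  24  25 447] [[611.5 -27.2  28. ]] 27.084374944879414
hole [366.  248.7] [354 237  24  24 441] [[ 596.2 -138.1   28. ]] 27.67498568821975
hole [236.  262.7] [ 190  250  136   20 1429] [[564.1 140.6  28. ]] -0.3357885143218482
[612.3 121.1  37.9] [624.1  83.7  26.4] [613.9 -28.2  30.3] [ 597.7 -140.2   28.3]
```

View pics/dockcrop.png

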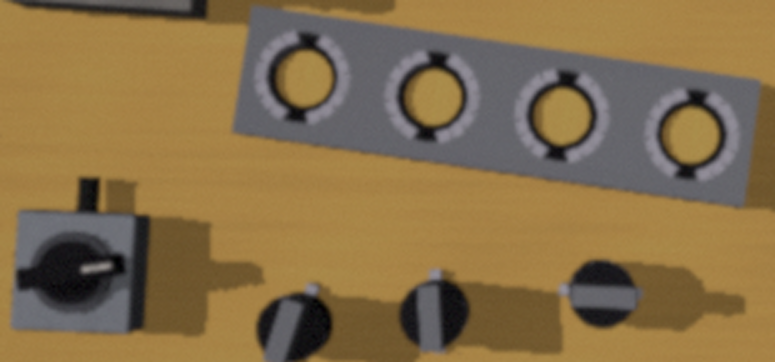

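The crop shows the four clear bays with entry slots along the dock's x, the isolator bar with its white mark towards -y (on), and the three pods. The sizes match those given: bars 53.5 x 18, dock 110.6 x 440.8, hole pitch 112.

```bash
cat > go.py <<'E'
import sys
from h import *
def go(x,y,z,yaw):
    s=sense(); q=s['ee_rot']; M=R.from_quat([q[1],q[2],q[3],q[0]]).as_matrix()
    p=np.array(s['eef_pos']); cy=np.degrees(np.arctan2(M[1,0],M[0,0]))
    d=M.T@(np.array([x,y,z],float)-p); a=(cy-yaw+90)%180-90
    print('t',round(s['time_s'],2),'pos',p.round(1),'yaw',round(cy,1),'tilt',np.degrees(M[:2,2]).round(2),'F',np.round(s['force'],1),'w',round(s['grip_width']*85,1),'gf',round(s['grip_force'],1),'j6',round(s['joints'][5],2))
    print('tool shift mm',d.round(1),'turn units z',round(a/6,2))
if __name__=='__main__': go(*map(float,sys.argv[1:5]))
E
python3 - <<'E'
import rig; print([n for n in dir(rig) if not n.startswith('_')]); print(getattr(rig,'grip_depth',None))
E
python3 go.py 476 382 170 99.5; ls -la; python3 -c "
from h import *
c,K,W=cam('wrist');print(c['T_tool_cam'])"
```

```text
['PlanningError', 'capture', 'finish_job', 'grip_depth', 'sense']
18.700000000000003
t 0.15 pos [236.2 468.7 230.9] yaw 153.3 tilt [-0.04 -0.04] F [ 0.4 -0.5 -0.4] w 84.6 gf 0.0 j6 -0.22
tool shift mm [-253.2   30.6   60.8] turn units z 8.96
total 24
drwxr-xr-x  3 agent agent 4096 Dec  3 12:22 .
drwxr-xr-x 23 root  root  4096 Dec  3 12:20 ..
-rw-r--r--  1 agent agent  602 Dec  3 12:22 go.py
-rw-r--r--  1 agent agent  945 Dec  3 12:20 h.py
-rw-r--r--  1 agent agent 1645 Dec  3 12:21 meas.py
drwxr-xr-x  2 agent agent 4096 Dec  3 12:21 pics
[[-7.29392889e-04 -9.49961868e-01 -3.12365040e-01  7.88236081e+01]
 [ 9.99999630e-01 -8.35214580e-04  2.04982553e-04  4.00234203e-01]
 [-4.55617445e-04 -3.12364775e-01  9.49962126e-01 -1.43954940e+02]
 [ 0.00000000e+00  0.00000000e+00  0.00000000e+00  1.00000000e+00]]
```

Call:
{"method": "servo_tool", "body": {"commands": [[-1,[-0.0253,0.0031,0],[0,0,0.9]],[-1,[-0.0253,0,0],[0,0,0.9]],[-1,[-0.0253,0,0],[0,0,0.9]],[-1,[-0.0253,0,0],[0,0,0.9]],[-1,[-0.0253,0,0],[0,0,0.9]],[-1,[-0.02,0,0],[0,0,0.9]],[-1,[-0.02,0,0],[0,0,0.9]],[-1,[-0.02,0,0],[0,0,0.9]],[-1,[-0.01,0,0.02],[0,0,0.9]],[-1,[0,0,0.02],[0,0,0.86]]], "squeeze": 60}}

```text
time_s: 1.03
eef_pos: [372.4, 333.1, 191.4]
ee_rot: [0.001, 0.649, 0.761, 0.001]
force: [0.1, -0.2, -0.8]
grip_width: 1.002
grip_force: 0.0
```

```bash
python3 go.py 476 382 66 99.5
```

```text
t 1.03 pos [372.4 333.1 191.4] yaw 99.1 tilt [0.12 0.04] F [ 0.1 -0.2 -0.8] w 85.2 gf 0.0 j6 0.34
tool shift mm [ 31.9 109.8 125.6] turn units z -0.07
```

Call:
{"method": "servo_tool", "body": {"commands": [[-1,[0.008,0.0274,0],[0,0,0]],[-1,[0.008,0.0274,0],[0,0,0]],[-1,[0.008,0.0274,0],[0,0,0]],[-1,[0.008,0.0274,0],[0,0,0]],[-1,[0,0,0.02],[0,0,0]],[-1,[0,0,0.02],[0,0,0]],[-1,[0,0,0],[0,0,0]]]}}

```text
time_s: 1.62
eef_pos: [472.6, 383.2, 147.0]
ee_rot: [-0.001, 0.646, 0.763, -0.003]
force: [-0.6, 0.1, -1.7]
grip_width: 1.001
grip_force: 0.0
```

```bash
python3 go.py 476 382 66 99.5; python3 - <<'E'
from meas import *
c,K,W=cam('wrist');save(c,'w1.png');P=cloud(c,K,W)
[print(*r) for r in rects(P,80,105,(380,600,300,470))]
[print(*r) for r in rects(P,42,56,(380,600,300,470))]
E
```

```text
t 1.62 pos [472.6 383.2 147. ] yaw 99.5 tilt [-0.38 -0.2 ] F [-0.6  0.1 -1.7] w 85.1 gf 0.0 j6 0.32
tool shift mm [-1.5  3.7 81. ] turn units z -0.0
[480.2 378.3] [18.  79.8] -80.6 96.1 4149
[478.9 386.1] [ 99.9 100.4] -2.1 51.1 11991
```

View pics/w1.png

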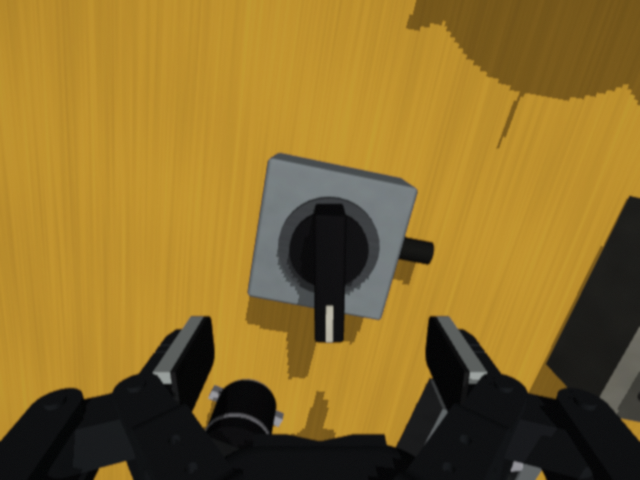

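The wrist view shows the bar centred at about (329,272), its white mark towards the bottom and the gland to the right; the fingers straddle it. I'll descend partway and measure again at rest.

Call:
{"method": "servo_tool", "body": {"commands": [[-1,[0.0,0.005,0.01],[0,0,0]],[-1,[0,0,0.01],[0,0,0]],[-1,[0,0,0],[0,0,0]],[-1,[0,0,0],[0,0,0]],[-1,[0,0,0],[0,0,0]]]}}

```text
time_s: 2.08
eef_pos: [479.1, 385.0, 131.8]
ee_rot: [0.0, 0.646, 0.763, 0.0]
force: [0.1, 0.9, 0.2]
grip_width: 0.995
grip_force: 0.0
```

```bash
python3 go.py 477 384 66 99.5; python3 - <<'E'
from meas import *
c,K,W=cam('wrist');P=cloud(c,K,W)
[print(*r) for r in rects(P,80,105,(380,600,300,470))]
[print(*r) for r in rects(P,42,56,(380,600,300,470))]
E
```

```text
t 2.08 pos [479.1 385.  131.8] yaw 99.5 tilt [0.04 0.02] F [0.1 0.9 0.2] w 84.6 gf 0.0 j6 0.32
tool shift mm [-0.7 -2.3 65.8] turn units z -0.0
[480.1 378.4] [18.1 79.6] -80.5 96.1 4704
[479.  386.2] [ 99.7 100.5] -2.0 51.1 13368
```

Call:
{"method": "servo_tool", "body": {"commands": [[-1,[0,0,0.016],[0,0,0]],[-1,[0,0,0.02],[0,0,0]],[-1,[0,0,0.02],[0,0,0]],[-1,[0,0,0.01],[0,0,0]],[-1,[0,0,0],[0,0,0]],[1,[0,0,0],[0,0,0]],[1,[0,0,0],[0,0,0]],[1,[0,0,0],[0,0,0]],[1,[0,0,0],[0,0,0]],[1,[0,0,0],[0,0,0]]], "squeeze": 40}}

```text
time_s: 2.97
eef_pos: [479.2, 385.0, 66.0]
ee_rot: [0.0, 0.646, 0.763, 0.001]
force: [0.0, 0.5, 0.1]
grip_width: 0.3
grip_force: 0.0
```

```bash
python3 go.py 479 386 66 180; python3 - <<'E'
from h import *
print(sense()['wrist_torque'])
E
```

```text
t 2.97 pos [479.2 385.   66. ] yaw 99.5 tilt [0.06 0.03] F [0.  0.5 0.1] w 25.5 gf 0.0 j6 0.32
tool shift mm [ 1.  -0.1 -0. ] turn units z -13.42
[-0.01705489 -0.01584363 -0.02577994]
```

Call:
{"method": "servo_tool", "body": {"commands": [[1,[0.0005,0,0],[0,0,0]],[1,[0,0,0],[0,0,0]],[1,[0,0,0],[0,0,-0.5]],[1,[0,0,0],[0,0,-0.8]],[1,[0,0,0],[0,0,-0.8]],[1,[0,0,0],[0,0,-0.8]],[1,[0,0,0],[0,0,-0.8]],[1,[0,0,0],[0,0,-0.8]],[1,[0,0,0],[0,0,-0.8]],[1,[0,0,0],[0,0,-0.8]]]}}

```text
time_s: 3.8
eef_pos: [478.2, 385.2, 66.0]
ee_rot: [-0.001, 0.372, 0.928, -0.001]
force: [-5.8, -3.7, 6.9]
grip_width: 0.205
grip_force: 40.0
```

```bash
python3 go.py 479 386 66 178; python3 - <<'E'
from h import *
print(sense()['wrist_torque'])
E
```

```text
t 3.8 pos [478.2 385.2  66. ] yaw 136.3 tilt [-0.08 -0.04] F [-5.8 -3.7  6.9] w 17.4 gf 40.0 j6 -0.32
tool shift mm [-0.   1.1  0. ] turn units z -6.95
[-0.39813988  0.86628916 -0.08738718]
```

Call:
{"method": "servo_tool", "body": {"commands": [[1,[0,0,0],[0,0,-0.8]],[1,[0,0,0],[0,0,-0.8]],[1,[0,0,0],[0,0,-0.8]],[1,[0,0,0],[0,0,-0.8]],[1,[0,0,0],[0,0,-0.8]],[1,[0,0,0],[0,0,-0.8]],[1,[0,0,0],[0,0,-0.8]],[1,[0,0,0],[0,0,-0.8]],[1,[0,0,0],[0,0,-0.4]],[1,[0,0,0],[0,0,0]]]}}

```text
time_s: 4.63
eef_pos: [478.4, 385.7, 66.1]
ee_rot: [-0.0, 0.026, 1.0, 0.0]
force: [-4.8, 0.1, 5.9]
grip_width: 0.205
grip_force: 39.8
```

```bash
python3 go.py 479 386 66 178; python3 - <<'E'
from h import *
print(sense()['wrist_torque'])
E
```

```text
t 4.63 pos [478.4 385.7  66.1] yaw 177.0 tilt [-0.03  0.03] F [-4.8  0.1  5.9] w 17.4 gf 39.8 j6 -1.03
tool shift mm [-0.6  0.3  0.1] turn units z -0.16
[0.12737751 0.65698218 0.09707231]
```

Call:
{"method": "servo_tool", "body": {"commands": [[1,[0,0,0],[0,0,-0.25]],[1,[0,0,0],[0,0,-0.2]],[1,[0,0,0],[0,0,0]],[1,[0,0,0],[0,0,0]]]}}

```text
time_s: 4.97
eef_pos: [478.4, 385.7, 66.1]
ee_rot: [-0.0, 0.005, 1.0, 0.001]
force: [-3.8, -0.2, 5.1]
grip_width: 0.204
grip_force: 43.7
```

```bash
python3 go.py 479 386 66 178; python3 - <<'E'
from h import *
print(sense()['wrist_torque'])
E
```

```text
t 4.97 pos [478.4 385.7  66.1] yaw 179.5 tilt [-0.06  0.06] F [-3.8 -0.2  5.1] w 17.3 gf 43.7 j6 -1.07
tool shift mm [-0.6  0.3  0.1] turn units z 0.24
[ 0.04187845  0.75530078 -1.08664197]
```

Call:
{"method": "servo_tool", "body": {"commands": [[-1,[0,0,0],[0,0,0]],[-1,[0,0,0],[0,0,0]],[-1,[0,0,0],[0,0,0]],[-1,[0,0,-0.025],[0,0,0]],[-1,[0,0,-0.03],[0,0,0]],[-1,[0,0,-0.03],[0,0,0]],[-1,[0,0,-0.03],[0,0,0]],[-1,[0,0,-0.03],[0,0,0]],[-1,[0,0,0],[0,0,0]]]}}

```text
time_s: 5.72
eef_pos: [480.6, 386.4, 216.8]
ee_rot: [0.005, 0.003, 1.0, 0.002]
force: [0.0, 0.4, 0.8]
grip_width: 1.0
grip_force: 0.0
```

```bash
python3 go.py 432 201 200 162.2; python3 - <<'E'
from meas import *
c,K,W=cam('top');P=cloud(c,K,W)
print('bars');[print(*r) for r in rects(P,78,105)]
c,K,W=cam('wrist');P=cloud(c,K,W)
[print(*r) for r in rects(P,80,105,(380,600,300,470))]
[print(*r) for r in rects(P,42,56,(380,600,300,470))]
E
```

```text
t 5.72 pos [480.6 386.4 216.8] yaw 179.6 tilt [0.53 0.27] F [0.  0.4 0.8] w 85.0 gf 0.0 j6 -1.08
tool shift mm [  47.5 -185.8   15.4] turn units z 2.9
bars
[ 668.  -357.7] [16.8 22.3] -11.6 93.0 96
[503.4 381.4] [20.1 40.9] -1.6 93.3 221
[ 460.2 -380.4] [ 57.5 147.1] 79.7 90.3 1683
[442.7  80.3] [18.1 53.2] 3.0 91.4 245
[460.8 -60.9] [18.  53.5] 88.3 91.8 246
[430.8 198.6] [18.5 53.8] -17.7 91.1 260
[486.1 385.3] [18.  79.8] -2.0 96.1 2519
[478.3 385.6] [ 99.6 100.4] 88.0 51.1 7940
```

Call:
{"method": "servo_tool", "body": {"commands": [[-1,[0.006,-0.0232,0],[0,0,0]],[-1,[0.006,-0.0232,0],[0,0,0]],[-1,[0.006,-0.0232,0],[0,0,0]],[-1,[0.006,-0.0232,0.005],[0,0,0]],[-1,[0.006,-0.0232,0.01],[0,0,0]],[-1,[0.006,-0.0232,0.02],[0,0,0]],[-1,[0.006,-0.0232,0.02],[0,0,0]],[-1,[0.006,-0.0232,0],[0,0,0.9]],[-1,[0,0,0],[0,0,1]],[-1,[0,0,0],[0,0,1]]]}}

```text
time_s: 6.65
eef_pos: [428.6, 198.9, 153.8]
ee_rot: [-0.002, 0.158, 0.987, -0.001]
force: [0.8, 1.1, 0.5]
grip_width: 0.997
grip_force: 0.0
```

Call:
{"method": "servo_tool", "body": {"commands": [[-1,[0,0,0],[0,0,0]],[-1,[0,0,0],[0,0,0]],[-1,[0,0,0],[0,0,0]]]}}

```text
time_s: 6.9
eef_pos: [429.2, 200.2, 154.7]
ee_rot: [-0.001, 0.153, 0.988, -0.0]
force: [0.5, 0.3, -0.0]
grip_width: 0.997
grip_force: 0.0
```

```bash
cat > wm.py <<'E'
import sys
from meas import *
x,y=float(sys.argv[1]),float(sys.argv[2]); lo,hi=(float(sys.argv[3]),float(sys.argv[4])) if len(sys.argv)>4 else (84,105)
c,K,W=cam('wrist');P=cloud(c,K,W)
[print(*r) for r in rects(P,lo,hi,(x-90,x+90,y-90,y+90))]
E
python3 wm.py 432 201; python3 go.py 432 201 64 162.2
```

```text
[432.7 201.6] [18.  54.1] -17.4 93.1 2581
t 6.95 pos [429.3 200.3 154.8] yaw 162.4 tilt [-0.05 -0.01] F [-0.3  0.1 -0.2] w 85.4 gf 0.0 j6 -1.07
tool shift mm [-2.4  1.6 90.8] turn units z 0.03
```

Call:
{"method": "servo_tool", "body": {"commands": [[-1,[-0.0027,0.002,0.015],[0,0,0]],[-1,[0,0,0.02],[0,0,0]],[-1,[0,0,0.02],[0,0,0]],[-1,[0,0,0.02],[0,0,0]],[-1,[0,0,0.0155],[0,0,0]],[0,[0,0,0],[0,0,0]],[1,[0,0,0],[0,0,0]],[1,[0,0,0],[0,0,0]],[1,[0,0,0],[0,0,0]],[1,[0,0,0],[0,0,0]]], "squeeze": 80}}

```text
time_s: 7.78
eef_pos: [433.2, 201.4, 65.7]
ee_rot: [0.001, 0.155, 0.988, 0.0]
force: [0.2, -0.5, -0.4]
grip_width: 0.301
grip_force: 0.0
```

Call:
{"method": "servo_tool", "body": {"commands": [[1,[0,0,0],[0,0,0]],[1,[0,0,0],[0,0,0]],[1,[0,0,-0.01],[0,0,0]],[1,[0,0,-0.02],[0,0,0]],[1,[0,0,-0.02],[0,0,0]],[1,[0,0,-0.025],[0,0,0]],[1,[0,0,-0.02],[0,0,0]],[1,[0,0,-0.01],[0,0,0]],[1,[0,0,0],[0,0,0]],[1,[0,0,0],[0,0,0]]]}}

```text
time_s: 8.62
eef_pos: [432.4, 201.2, 169.3]
ee_rot: [-0.0, 0.155, 0.988, -0.0]
force: [-0.2, -0.6, -3.1]
grip_width: 0.198
grip_force: 78.5
```

```bash
python3 go.py 643 196 160 172.05; python3 wm.py 432 201 150 250
```

```text
t 8.62 pos [432.4 201.2 169.3] yaw 162.2 tilt [-0.03 -0.01] F [-0.2 -0.6 -3.1] w 16.8 gf 78.5 j6 -1.07
tool shift mm [-202.1   59.5    9.2] turn units z -1.64
[430.1 199.5] [ 56.1 110. ] 53.1 227.0 48677
```

Call:
{"method": "servo_tool", "body": {"commands": [[1,[-0.02,0.003,-0.01],[0,0,-0.5]],[1,[-0.02,0,-0.01],[0,0,-0.5]],[1,[-0.02,0,-0.01],[0,0,-0.65]],[1,[-0.02,0,0],[0,0,0]],[1,[-0.02,0,0],[0,0,0]],[1,[-0.02,0,0],[0,0,0]],[1,[-0.01,0,0],[0,0,0]],[1,[0,0,0],[0,0,0]],[1,[0,0,0],[0,0,0]]]}}

```text
time_s: 9.42
eef_pos: [560.3, 179.0, 198.0]
ee_rot: [-0.002, 0.069, 0.998, -0.0]
force: [-0.5, -0.6, -3.1]
grip_width: 0.198
grip_force: 78.5
```

```bash
python3 go.py 643 196 160 172.05; python3 - <<'E'
from meas import *
c,K,W=cam('wrist');P=cloud(c,K,W);save(c,'w2.png');print(K)
[print(*r) for r in rects(P,30,48,(500,750,-100,350),500)]
np.savez('w2.npz',P=P,px=c['pixels'],K=K,W=W)
E
```

```text
t 9.42 pos [560.3 179.  198. ] yaw 172.1 tilt [-0.19 -0.02] F [-0.5 -0.6 -3.1] w 16.8 gf 78.5 j6 -1.32
tool shift mm [-79.7  28.2  37.7] turn units z 0.0
[[369.5084104    0.         319.50891002]
 [  0.         369.5084104  245.99304384]
 [  0.           0.           1.        ]]
[618.1  10.3] [111.  237.4] 82.2 41.0 21471
[648.5 229. ] [ 43.  110.6] -7.6 41.2 3613
[701.  316.5] [21.  63.9] -74.0 39.1 854
```

View pics/w2.png

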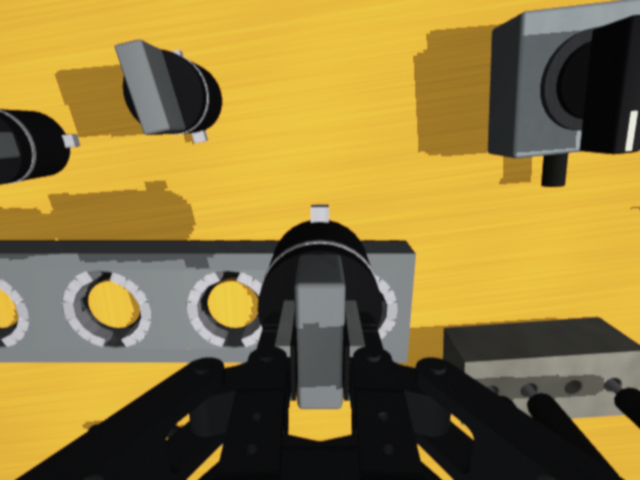

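The wrist view shows the pod held upright in the fingers at (318,310), with the dock's far end edge at (412,300) and bays at (110,303) and (232,303). The dock edge puts the dock centre at (621.1, 32.3), and that offset from the top view is the same one the pods show.

```bash
python3 go.py 644.3 198.6 125 172.1
```

```text
t 9.47 pos [560.1 179.2 198.5] yaw 172.1 tilt [-0.16 -0.01] F [-0.4 -0.4 -1.9] w 16.4 gf 78.5 j6 -1.32
tool shift mm [-81.   30.8  73.3] turn units z -0.0
```

Call:
{"method": "servo_tool", "body": {"commands": [[1,[-0.02,0.008,0],[0,0,0]],[1,[-0.02,0.008,0],[0,0,0]],[1,[-0.02,0.008,0],[0,0,0]],[1,[-0.021,0.0068,0.01],[0,0,0]],[1,[0,0,0.02],[0,0,0]],[1,[0,0,0.02],[0,0,0]],[1,[0,0,0.02],[0,0,0]],[1,[0,0,0],[0,0,0]],[1,[0,0,0],[0,0,0]],[1,[0,0,0],[0,0,0]]]}}

```text
time_s: 10.3
eef_pos: [645.6, 198.8, 131.4]
ee_rot: [0.001, 0.069, 0.998, 0.0]
force: [-0.5, -0.5, -2.4]
grip_width: 0.194
grip_force: 82.5
```

```bash
python3 go.py 644.3 198.6 98 172.1; python3 wm.py 640 200 120 190;python3 wm.py 648 230 30 48
```

```text
t 10.3 pos [645.6 198.8 131.4] yaw 172.1 tilt [0.11 0.01] F [-0.5 -0.5 -2.4] w 16.5 gf 82.5 j6 -1.31
tool shift mm [ 1.4 -0.4 33.4] turn units z 0.0
[645.  199.1] [55.5 90.1] 58.2 160.5 25388
[643.8 191.3] [110.6 118.6] 82.1 41.2 14944
[711.  294.7] [24.5 49.9] -40.7 39.5 963
```

Call:
{"method": "servo_tool", "body": {"commands": [[1,[0.001,0,0.008],[0,0,0]],[1,[0,0,0.008],[0,0,0]],[1,[0,0,0.006],[0,0,0]],[1,[0,0,0.005],[0,0,0]],[1,[0,0,0.004],[0,0,0]],[1,[0,0,0],[0,0,0]],[1,[0,0,0],[0,0,0]]]}}

```text
time_s: 10.98
eef_pos: [644.4, 198.6, 98.6]
ee_rot: [-0.0, 0.069, 0.998, -0.0]
force: [-0.4, 0.3, -2.6]
grip_width: 0.197
grip_force: 82.6
```

```bash
python3 go.py 644.3 198.6 80 172.1
```

```text
t 10.98 pos [644.4 198.6  98.6] yaw 172.1 tilt [-0.02 -0.  ] F [-0.4  0.3 -2.6] w 16.7 gf 82.6 j6 -1.31
tool shift mm [ 0.1 -0.1 18.6] turn units z -0.0
```

Call:
{"method": "servo_tool", "body": {"commands": [[1,[0,0,0.005],[0,0,0]],[1,[0,0,0.005],[0,0,0]],[1,[0,0,0.005],[0,0,0]],[1,[0,0,0.004],[0,0,0]],[1,[0,0,0],[0,0,0]],[1,[0,0,0],[0,0,0]]]}}

```text
time_s: 11.48
eef_pos: [645.2, 198.7, 81.1]
ee_rot: [0.001, 0.069, 0.998, 0.0]
force: [-0.5, -0.8, 8.4]
grip_width: 0.194
grip_force: 84.2
```

```bash
python3 go.py 644.3 198.6 80 82.1
```

```text
t 11.48 pos [645.2 198.7  81.1] yaw 172.1 tilt [0.16 0.02] F [-0.5 -0.8  8.4] w 16.5 gf 84.2 j6 -1.31
tool shift mm [ 0.9 -0.3  1.1] turn units z 15.0
```

Call:
{"method": "servo_tool", "body": {"commands": [[1,[0.0005,0,0.002],[0,0,0]],[1,[0,0,0],[0,0,0]],[1,[0,0,0],[0,0,0.6]],[1,[0,0,0],[0,0,0.8]],[1,[0,0,0],[0,0,0.8]],[1,[0,0,0],[0,0,0.8]],[1,[0,0,0],[0,0,0.8]],[1,[0,0,0],[0,0,0.8]],[1,[0,0,0],[0,0,0.8]],[1,[0,0,0],[0,0,0.8]]]}}

```text
time_s: 12.32
eef_pos: [645.0, 198.7, 79.6]
ee_rot: [0.002, 0.385, 0.923, 0.001]
force: [-0.2, -1.3, 8.9]
grip_width: 0.194
grip_force: 84.4
```

```bash
python3 go.py 644.3 198.6 80 82.1;python3 -c "
from h import *
print(sense()['wrist_torque'])"
```

```text
t 12.32 pos [645.  198.7  79.6] yaw 134.7 tilt [0.22 0.01] F [-0.2 -1.3  8.9] w 16.5 gf 84.4 j6 -0.65
tool shift mm [ 0.4 -0.6 -0.4] turn units z 8.76
[-0.10778335  0.08547837  0.14182355]
```

Call:
{"method": "servo_tool", "body": {"commands": [[1,[0,0,0],[0,0,0.9]],[1,[0,0,0],[0,0,0.9]],[1,[0,0,0],[0,0,0.9]],[1,[0,0,0],[0,0,0.9]],[1,[0,0,0],[0,0,0.9]],[1,[0,0,0],[0,0,0.9]],[1,[0,0,0],[0,0,0.9]],[1,[0,0,0],[0,0,0.9]],[1,[0,0,0],[0,0,0.9]],[1,[0,0,0],[0,0,0.7]]]}}

```text
time_s: 13.15
eef_pos: [644.7, 198.7, 79.5]
ee_rot: [0.001, 0.756, 0.655, 0.001]
force: [-1.1, -0.2, 9.1]
grip_width: 0.194
grip_force: 84.4
```

```bash
python3 go.py 644.3 198.6 80 82.1;python3 -c "
from h import *
print(sense()['wrist_torque'])"
```

```text
t 13.15 pos [644.7 198.7  79.5] yaw 81.8 tilt [ 0.17 -0.  ] F [-1.1 -0.2  9.1] w 16.5 gf 84.4 j6 0.27
tool shift mm [-0.2 -0.4 -0.5] turn units z -0.04
[-0.22054007  0.37138815  0.07276064]
```

Call:
{"method": "servo_tool", "body": {"commands": [[1,[0,0,-0.003],[0,0,0]],[1,[0,0,-0.003],[0,0,0]],[1,[0,0,0],[0,0,0]],[-1,[0,0,0],[0,0,0]],[-1,[0,0,0],[0,0,0]],[-1,[0,0,0],[0,0,0]],[-1,[0,0,-0.02],[0,0,0]],[-1,[0,0,-0.025],[0,0,0]],[-1,[0,0,-0.025],[0,0,0]],[-1,[0,0,-0.025],[0,0,0]]]}}

```text
time_s: 13.98
eef_pos: [643.7, 198.7, 179.5]
ee_rot: [-0.0, 0.754, 0.657, -0.0]
force: [-0.4, -0.5, 0.4]
grip_width: 1.003
grip_force: 0.0
```

Call:
{"method": "servo_tool", "body": {"commands": [[-1,[0,0,0],[0,0,0]],[-1,[0,0,0],[0,0,0]],[-1,[0,0,0],[0,0,0]]]}}

```text
time_s: 14.23
eef_pos: [643.5, 198.7, 177.7]
ee_rot: [-0.0, 0.754, 0.657, -0.001]
force: [0.1, -0.6, -0.6]
grip_width: 0.997
grip_force: 0.0
```

```bash
python3 wm.py 644 198 104 125; python3 wm.py 644 198 30 48; python3 go.py 444.6 83.3 180 182.5;python3 - <<'E'
from meas import *
c,K,W=cam('top');P=cloud(c,K,W)
[print(*r) for r in rects(P,78,125)]
E
```

```text
[646.4 200.7] [18.  53.9] 81.9 113.1 2546
[641.8 175.9] [110.4 150.3] 82.1 41.2 16582
t 14.33 pos [643.4 198.7 177.2] yaw 82.1 tilt [-0.15 -0.02] F [ 0.5 -0.5 -0.5] w 85.0 gf 0.0 j6 0.26
tool shift mm [-141.6 -181.1   -2.2] turn units z 13.27
[735.3 414.8] [15.1 24.3] -34.3 102.4 105
[ 667.5 -357.4] [16.2 40.7] -4.9 95.4 133
[643.7 175.4] [13.6 43.4] 5.9 89.6 95
[484.3 381.9] [19.7 79.3] -2.1 93.7 441
[ 461.1 -380.4] [ 58.2 146.8] 81.4 90.8 1939
[442.8  80. ] [18.3 52.8] 1.4 91.5 250
[460.6 -60.8] [18.3 53.2] 87.7 91.9 247
```

Call:
{"method": "servo_tool", "body": {"commands": [[-1,[-0.0202,-0.0259,0],[0,0,0]],[-1,[-0.0202,-0.0259,0],[0,0,0]],[-1,[-0.0202,-0.0259,0],[0,0,0]],[-1,[-0.0202,-0.0259,0],[0,0,0]],[-1,[-0.0202,-0.0259,0],[0,0,0]],[-1,[-0.0202,-0.0259,0],[0,0,0]],[-1,[-0.0202,-0.0259,0],[0,0,0]],[-1,[0,0,0],[0,0,-0.9]],[-1,[0,0,0],[0,0,-1]],[-1,[0,0,0],[0,0,-1]]]}}

```text
time_s: 15.22
eef_pos: [444.4, 83.3, 178.6]
ee_rot: [-0.0, 0.644, 0.765, -0.0]
force: [0.9, 0.0, -0.4]
grip_width: 1.001
grip_force: 0.0
```

Call:
{"method": "servo_tool", "body": {"commands": [[-1,[0,0,0],[0,0,-1]],[-1,[0,0,0],[0,0,-1]],[-1,[0,0,0],[0,0,-1]],[-1,[0,0,0],[0,0,-1]],[-1,[0,0,0],[0,0,-1]],[-1,[0,0,0],[0,0,-1]],[-1,[0,0,0],[0,0,-1]],[-1,[0,0,0],[0,0,-1]],[-1,[0,0,0],[0,0,-1]],[-1,[0,0,0],[0,0,-1]]]}}

```text
time_s: 16.05
eef_pos: [444.6, 83.6, 178.3]
ee_rot: [-0.001, 0.175, 0.984, -0.0]
force: [0.6, -0.3, -0.7]
grip_width: 1.002
grip_force: 0.0
```

Call:
{"method": "servo_tool", "body": {"commands": [[-1,[0,0,0],[0,0,-1]],[-1,[0,0,0],[0,0,-1]],[-1,[0,0,0],[0,0,-1]],[-1,[0,0,0],[0,0,-0.8]],[-1,[0,0,0],[0,0,0]],[-1,[0,0,0],[0,0,0]],[-1,[0,0,0],[0,0,0]]]}}

```text
time_s: 16.63
eef_pos: [444.8, 83.6, 178.6]
ee_rot: [-0.0, -0.019, 1.0, 0.0]
force: [-0.2, -0.1, -1.6]
grip_width: 0.999
grip_force: 0.0
```

```bash
python3 wm.py 444 83; python3 go.py 444.6 83.3 65 182.5
```

```text
[444.8  82.9] [18.  54.1] 4.0 93.1 2161
t 16.68 pos [444.8  83.6 178.6] yaw -177.8 tilt [-0.02  0.  ] F [0.6 1.3 0.1] w 85.2 gf 0.0 j6 -1.68
tool shift mm [  0.2  -0.3 113.6] turn units z -0.05
```

Call:
{"method": "servo_tool", "body": {"commands": [[-1,[0,-0.0006,0.015],[0,0,-0.3]],[-1,[0,0,0.025],[0,0,0]],[-1,[0,0,0.025],[0,0,0]],[-1,[0,0,0.025],[0,0,0]],[-1,[0,0,0.023],[0,0,0]],[-0.5,[0,0,0],[0,0,0]],[1,[0,0,0],[0,0,0]],[1,[0,0,0],[0,0,0]],[1,[0,0,0],[0,0,0]],[1,[0,0,0],[0,0,0]]]}}

```text
time_s: 17.52
eef_pos: [445.6, 83.0, 67.0]
ee_rot: [0.001, -0.036, 0.999, -0.0]
force: [-0.4, -0.4, -1.0]
grip_width: 0.299
grip_force: 0.0
```

Call:
{"method": "servo_tool", "body": {"commands": [[1,[0,0,0],[0,0,0]],[1,[0,0,0],[0,0,0]],[1,[0,0,0],[0,0,0]]]}}

```text
time_s: 17.77
eef_pos: [445.5, 83.1, 67.0]
ee_rot: [0.001, -0.036, 0.999, -0.0]
force: [-2.2, 1.3, 7.0]
grip_width: 0.192
grip_force: 78.8
```

Call:
{"method": "servo_tool", "body": {"commands": [[1,[0,0,-0.01],[0,0,0]],[1,[0,0,-0.02],[0,0,0]],[1,[0,0,-0.02],[0,0,0]],[1,[0,0,-0.025],[0,0,0]],[1,[0,0,-0.02],[0,0,0.5]],[1,[0,0,-0.01],[0,0,0.7]],[1,[0,0,0],[0,0,0.7]],[1,[0,0,0],[0,0,0]],[1,[0,0,0],[0,0,0]]]}}

```text
time_s: 18.52
eef_pos: [444.6, 83.0, 170.7]
ee_rot: [-0.0, 0.063, 0.998, -0.0]
force: [0.2, -0.2, -2.1]
grip_width: 0.197
grip_force: 78.6
```

```bash
python3 go.py 628.8 87.7 165 172.1
```

```text
t 18.52 pos [444.6  83.  170.7] yaw 172.8 tilt [-0.03  0.  ] F [ 0.2 -0.2 -2.1] w 16.8 gf 78.6 j6 -1.52
tool shift mm [-182.2   27.7    5.6] turn units z 0.12
```

Call:
{"method": "servo_tool", "body": {"commands": [[1,[-0.0228,0.0035,0],[0,0,0.1]],[1,[-0.0228,0.0035,0],[0,0,0]],[1,[-0.0228,0.0035,0],[0,0,0]],[1,[-0.0228,0.0035,0],[0,0,0]],[1,[-0.0228,0.0035,0],[0,0,0]],[1,[-0.0228,0.0035,0],[0,0,0]],[1,[-0.0228,0.0035,0],[0,0,0]],[1,[-0.0226,0.0032,0],[0,0,0]],[1,[0,0,0.02],[0,0,0]],[1,[0,0,0.02],[0,0,0]]]}}

```text
time_s: 19.35
eef_pos: [630.1, 85.5, 129.8]
ee_rot: [0.0, 0.068, 0.998, -0.0]
force: [-0.7, 0.5, -3.7]
grip_width: 0.191
grip_force: 78.6
```

Call:
{"method": "servo_tool", "body": {"commands": [[1,[0,0,0.01],[0,0,0]],[1,[0,0,0],[0,0,0]],[1,[0,0,0],[0,0,0]],[1,[0,0,0],[0,0,0]]]}}

```text
time_s: 19.68
eef_pos: [629.7, 85.6, 122.1]
ee_rot: [0.001, 0.069, 0.998, 0.0]
force: [0.0, 0.2, -3.0]
grip_width: 0.195
grip_force: 78.5
```

```bash
python3 go.py 628.8 87.7 100 172.1; python3 wm.py 628 88 120 190
```

```text
t 19.68 pos [629.7  85.6 122.1] yaw 172.1 tilt [ 0.1 -0. ] F [ 0.   0.2 -3. ] w 16.6 gf 78.5 j6 -1.48
tool shift mm [ 1.2  1.9 22.1] turn units z 0.01
[628.7  88. ] [55.5 96.3] -76.9 174.5 28582
```

Call:
{"method": "servo_tool", "body": {"commands": [[1,[0.001,0.0019,0],[0,0,0]],[1,[0,0,0.006],[0,0,0]],[1,[0,0,0.006],[0,0,0]],[1,[0,0,0.005],[0,0,0]],[1,[0,0,0.005],[0,0,0]],[1,[0,0,0],[0,0,0]],[1,[0,0,0],[0,0,0]]]}}

```text
time_s: 20.32
eef_pos: [628.3, 87.6, 98.3]
ee_rot: [-0.0, 0.069, 0.998, -0.0]
force: [0.7, -1.3, -2.6]
grip_width: 0.194
grip_force: 78.6
```

```bash
python3 go.py 628.8 87.7 81 172.1
```

```text
t 20.32 pos [628.3  87.6  98.3] yaw 172.1 tilt [-0.05  0.  ] F [ 0.7 -1.3 -2.6] w 16.5 gf 78.6 j6 -1.48
tool shift mm [-0.5  0.2 17.3] turn units z -0.0
```

Call:
{"method": "servo_tool", "body": {"commands": [[1,[0,0,0.005],[0,0,0]],[1,[0,0,0.005],[0,0,0]],[1,[0,0,0.005],[0,0,0]],[1,[0,0,0.0045],[0,0,0]],[1,[0,0,0],[0,0,0]],[1,[0,0,0],[0,0,0]],[1,[0,0,0],[0,0,0]]]}}

```text
time_s: 20.9
eef_pos: [629.2, 87.6, 80.7]
ee_rot: [0.001, 0.069, 0.998, -0.0]
force: [-0.7, -0.9, 8.5]
grip_width: 0.194
grip_force: 80.3
```

```bash
python3 go.py 628.8 87.7 81 82.1
```

```text
t 20.9 pos [629.2  87.6  80.7] yaw 172.1 tilt [ 0.15 -0.01] F [-0.7 -0.9  8.5] w 16.5 gf 80.3 j6 -1.48
tool shift mm [ 0.5  0.  -0.3] turn units z -15.0
```

Origin is at about 13.7 mm, deep enough. Turning clockwise.

Call:
{"method": "servo_tool", "body": {"commands": [[1,[0,0,0],[0,0,0.6]],[1,[0,0,0],[0,0,0.9]],[1,[0,0,0],[0,0,0.9]],[1,[0,0,0],[0,0,0.9]],[1,[0,0,0],[0,0,0.9]],[1,[0,0,0],[0,0,0.9]],[1,[0,0,0],[0,0,0.9]],[1,[0,0,0],[0,0,0.9]]]}}

```text
time_s: 21.57
eef_pos: [629.6, 87.4, 80.9]
ee_rot: [0.002, 0.419, 0.908, 0.0]
force: [0.3, -1.1, 7.9]
grip_width: 0.195
grip_force: 80.2
```

```bash
python3 go.py 628.8 87.7 81 82.1;python3 -c "
from h import *
print(sense()['wrist_torque'])"
```

```text
t 21.57 pos [629.6  87.4  80.9] yaw 130.4 tilt [ 0.22 -0.04] F [ 0.3 -1.1  7.9] w 16.6 gf 80.2 j6 -0.75
tool shift mm [ 0.8 -0.4 -0.1] turn units z 8.06
[-0.30825674  0.07577461  0.11815713]
```

Call:
{"method": "servo_tool", "body": {"commands": [[1,[0,0,0],[0,0,0.9]],[1,[0,0,0],[0,0,0.9]],[1,[0,0,0],[0,0,0.9]],[1,[0,0,0],[0,0,0.9]],[1,[0,0,0],[0,0,0.9]],[1,[0,0,0],[0,0,0.9]],[1,[0,0,0],[0,0,0.9]],[1,[0,0,0],[0,0,0.9]],[1,[0,0,0],[0,0,0.9]],[1,[0,0,0],[0,0,0]]]}}

```text
time_s: 22.4
eef_pos: [629.5, 87.3, 80.8]
ee_rot: [0.001, 0.756, 0.655, 0.001]
force: [0.2, -1.6, 8.2]
grip_width: 0.194
grip_force: 80.2
```

```bash
python3 go.py 628.8 87.7 81 82.1;python3 -c "
from h import *
print(sense()['wrist_torque'])"
```

```text
t 22.4 pos [629.5  87.3  80.8] yaw 81.8 tilt [ 0.19 -0.04] F [ 0.2 -1.6  8.2] w 16.5 gf 80.2 j6 0.1
tool shift mm [ 0.3 -0.7 -0.2] turn units z -0.05
[-0.20954593  0.21599541 -0.06250719]
```

Call:
{"method": "servo_tool", "body": {"commands": [[1,[0,0,-0.003],[0,0,0]],[1,[0,0,-0.003],[0,0,0]],[1,[0,0,0],[0,0,0]],[-1,[0,0,0],[0,0,0]],[-1,[0,0,0],[0,0,0]],[-1,[0,0,0],[0,0,0]],[-1,[0,0,-0.02],[0,0,0]],[-1,[0,0,-0.025],[0,0,0]],[-1,[0,0,-0.025],[0,0,0]],[-1,[0,0,-0.025],[0,0,0]]]}}

```text
time_s: 23.23
eef_pos: [628.2, 87.7, 181.0]
ee_rot: [-0.0, 0.754, 0.657, -0.0]
force: [-0.2, -0.2, -0.9]
grip_width: 1.002
grip_force: 0.0
```

Call:
{"method": "servo_tool", "body": {"commands": [[-1,[0,0,0],[0,0,0]],[-1,[0,0,0],[0,0,0]],[-1,[0,0,0],[0,0,0]]]}}

```text
time_s: 23.48
eef_pos: [628.0, 87.7, 179.1]
ee_rot: [-0.001, 0.754, 0.657, -0.001]
force: [-0.5, 0.5, -1.1]
grip_width: 1.0
grip_force: 0.0
```

```bash
python3 wm.py 628.8 87.7 104 125; python3 - <<'E'
from meas import *
c,K,W=cam('top');P=cloud(c,K,W)
[print(*r) for r in rects(P,78,125,(380,700,-250,420))]
E
python3 go.py 462.6 -57.8 180 87.5
```

```text
[643. 176.] [ 5.  17.2] -7.6 113.0 286
[631.4  89. ] [18.  54.3] 81.6 113.1 2524
[484.3 381.8] [20.6 79.2] -2.2 93.5 445
[460.8 -60.9] [18.4 53.1] 89.8 91.6 244
t 23.58 pos [627.9  87.7 178.7] yaw 82.1 tilt [-0.16  0.01] F [-0.7  0.8  0.4] w 85.1 gf 0.0 j6 0.09
tool shift mm [-166.8 -143.7   -0.9] turn units z -0.9
```

Call:
{"method": "servo_tool", "body": {"commands": [[-1,[-0.0209,-0.018,0],[0,0,0]],[-1,[-0.0209,-0.018,0],[0,0,0]],[-1,[-0.0209,-0.018,0],[0,0,0]],[-1,[-0.0209,-0.018,0],[0,0,0]],[-1,[-0.0209,-0.018,0],[0,0,0]],[-1,[-0.0209,-0.018,0],[0,0,0]],[-1,[-0.0209,-0.018,0],[0,0,0]],[-1,[-0.0209,-0.018,0],[0,0,0]],[-1,[0,0,0.01],[0,0,-0.9]],[-1,[0,0,0],[0,0,0]]]}}

```text
time_s: 24.42
eef_pos: [461.4, -58.5, 168.7]
ee_rot: [-0.002, 0.722, 0.692, -0.001]
force: [0.0, 0.3, 0.4]
grip_width: 0.996
grip_force: 0.0
```

Call:
{"method": "servo_tool", "body": {"commands": [[-1,[0,0,0],[0,0,0]],[-1,[0,0,0],[0,0,0]],[-1,[0,0,0],[0,0,0]]]}}

```text
time_s: 24.67
eef_pos: [463.2, -57.8, 170.3]
ee_rot: [-0.0, 0.723, 0.691, 0.0]
force: [0.2, -0.1, -0.5]
grip_width: 1.003
grip_force: 0.0
```

```bash
python3 wm.py 463 -58; python3 go.py 462.6 -57.8 66 87.5
```

```text
[463.6 -57.5] [17.8 53.5] 87.0 93.1 2273
t 24.72 pos [463.2 -57.8 170.3] yaw 87.5 tilt [0. 0.] F [0.4 0.5 1. ] w 84.7 gf 0.0 j6 -0.33
tool shift mm [  0.   -0.6 104.3] turn units z -0.0
```

Call:
{"method": "servo_tool", "body": {"commands": [[-1,[0,0,0.015],[0,0,0.08]],[-1,[0,0,0.023],[0,0,0]],[-1,[0,0,0.023],[0,0,0]],[-1,[0,0,0.023],[0,0,0]],[-1,[0,0,0.02],[0,0,0]],[-0.5,[0,0,0],[0,0,0]],[1,[0,0,0],[0,0,0]],[1,[0,0,0],[0,0,0]],[1,[0,0,0],[0,0,0]],[1,[0,0,0],[0,0,0]]]}}

```text
time_s: 25.55
eef_pos: [463.5, -58.3, 67.4]
ee_rot: [0.001, 0.725, 0.688, 0.0]
force: [0.2, 0.2, -0.1]
grip_width: 0.299
grip_force: 0.0
```

Call:
{"method": "servo_tool", "body": {"commands": [[1,[0,0,0],[0,0,0]],[1,[0,0,0],[0,0,0]],[1,[0,0,0],[0,0,0]]]}}

```text
time_s: 25.8
eef_pos: [463.3, -58.4, 67.2]
ee_rot: [0.001, 0.725, 0.688, 0.0]
force: [-1.9, -0.0, 7.0]
grip_width: 0.196
grip_force: 78.1
```

Call:
{"method": "servo_tool", "body": {"commands": [[1,[0,0,-0.01],[0,0,0]],[1,[0,0,-0.02],[0,0,0]],[1,[0,0,-0.02],[0,0,0]],[1,[0,0,-0.025],[0,0,0]],[1,[0,0,-0.02],[0,0,-0.6]],[1,[0,0,-0.01],[0,0,-0.9]],[1,[0,0,0],[0,0,-0.9]],[1,[0,0,0],[0,0,-0.9]],[1,[0,0,0],[0,0,-0.9]],[1,[0,0,0],[0,0,-0.9]]]}}

```text
time_s: 26.63
eef_pos: [462.6, -58.0, 171.8]
ee_rot: [-0.0, 0.516, 0.857, -0.0]
force: [0.5, -0.4, -3.3]
grip_width: 0.19
grip_force: 78.5
```

Call:
{"method": "servo_tool", "body": {"commands": [[1,[0,0,0],[0,0,-0.9]],[1,[0,0,0],[0,0,-0.9]],[1,[0,0,0],[0,0,-0.9]],[1,[0,0,0],[0,0,-0.9]],[1,[0,0,0],[0,0,-0.9]],[1,[0,0,0],[0,0,-0.9]],[1,[0,0,0],[0,0,-0.9]],[1,[0,0,0],[0,0,-0.9]],[1,[0,0,0],[0,0,-0.9]],[1,[0,0,0],[0,0,-0.7]]]}}

```text
time_s: 27.47
eef_pos: [462.5, -58.0, 171.7]
ee_rot: [-0.0, 0.081, 0.997, 0.0]
force: [-0.6, -1.3, -3.0]
grip_width: 0.193
grip_force: 78.5
```

```bash
python3 go.py 613.4 -23.3 165 172.1
```

```text
t 27.47 pos [462.5 -58.  171.7] yaw 170.7 tilt [-0.02  0.01] F [-0.6 -1.3 -3. ] w 16.4 gf 78.5 j6 -1.79
tool shift mm [-143.2   58.7    6.7] turn units z -0.24
```

Call:
{"method": "servo_tool", "body": {"commands": [[1,[-0.018,0.0073,0],[0,0,0]],[1,[-0.018,0.0073,0],[0,0,0]],[1,[-0.018,0.0073,0],[0,0,0]],[1,[-0.018,0.0073,0],[0,0,0]],[1,[-0.018,0.0073,0],[0,0,0]],[1,[-0.018,0.0073,0],[0,0,0]],[1,[-0.018,0.0073,0],[0,0,0]],[1,[-0.018,0.0073,0],[0,0,-0.23]],[1,[0,0,0.02],[0,0,0]],[1,[0,0,0.02],[0,0,0]]]}}

```text
time_s: 28.3
eef_pos: [615.4, -24.3, 131.7]
ee_rot: [0.001, 0.071, 0.997, -0.0]
force: [-0.7, -0.2, -3.8]
grip_width: 0.193
grip_force: 78.5
```

Call:
{"method": "servo_tool", "body": {"commands": [[1,[0,0,0.01],[0,0,0]],[1,[0,0,0],[0,0,0]],[1,[0,0,0],[0,0,0]],[1,[0,0,0],[0,0,0]]]}}

```text
time_s: 28.63
eef_pos: [615.0, -24.7, 122.8]
ee_rot: [0.001, 0.072, 0.997, -0.0]
force: [-0.3, 0.7, -2.7]
grip_width: 0.194
grip_force: 78.5
```

```bash
python3 go.py 614.2 -23.4 100 172.1; python3 wm.py 613 -23 120 190
```

```text
t 28.63 pos [615.  -24.7 122.8] yaw 171.8 tilt [ 0.11 -0.03] F [-0.3  0.7 -2.7] w 16.5 gf 78.5 j6 -1.66
tool shift mm [ 1.1  1.2 22.8] turn units z -0.05
[614.4 -27.4] [55.5 95.7] 61.9 174.7 27938
```

Call:
{"method": "servo_tool", "body": {"commands": [[1,[0.0005,0.0012,0],[0,0,-0.05]],[1,[0,0,0.006],[0,0,0]],[1,[0,0,0.006],[0,0,0]],[1,[0,0,0.005],[0,0,0]],[1,[0,0,0.005],[0,0,0]],[1,[0,0,0],[0,0,0]],[1,[0,0,0],[0,0,0]]]}}

```text
time_s: 29.27
eef_pos: [614.1, -23.3, 98.9]
ee_rot: [-0.0, 0.069, 0.998, 0.0]
force: [-0.3, -0.4, -3.2]
grip_width: 0.196
grip_force: 78.5
```

```bash
python3 go.py 614.2 -23.4 81 172.1
```

```text
t 29.27 pos [614.1 -23.3  98.9] yaw 172.1 tilt [-0.04  0.01] F [-0.3 -0.4 -3.2] w 16.6 gf 78.5 j6 -1.66
tool shift mm [-0.1 -0.1 17.9] turn units z -0.0
```

Call:
{"method": "servo_tool", "body": {"commands": [[1,[0,0,0.005],[0,0,0]],[1,[0,0,0.005],[0,0,0]],[1,[0,0,0.005],[0,0,0]],[1,[0,0,0.005],[0,0,0]],[1,[0,0,0],[0,0,0]],[1,[0,0,0],[0,0,0]],[1,[0,0,0],[0,0,0]]]}}

```text
time_s: 29.85
eef_pos: [615.0, -23.5, 80.6]
ee_rot: [0.001, 0.069, 0.998, -0.0]
force: [-2.2, -0.0, 9.9]
grip_width: 0.192
grip_force: 80.3
```

```bash
python3 go.py 614.2 -23.4 81 82.1
```

```text
t 29.85 pos [615.  -23.5  80.6] yaw 172.1 tilt [ 0.14 -0.03] F [-2.2 -0.   9.9] w 16.3 gf 80.3 j6 -1.66
tool shift mm [ 0.8 -0.  -0.4] turn units z 15.0
```

Call:
{"method": "servo_tool", "body": {"commands": [[1,[0.0005,0,0],[0,0,0.6]],[1,[0,0,0],[0,0,0.9]],[1,[0,0,0],[0,0,0.9]],[1,[0,0,0],[0,0,0.9]],[1,[0,0,0],[0,0,0.9]],[1,[0,0,0],[0,0,0.9]],[1,[0,0,0],[0,0,0.9]],[1,[0,0,0],[0,0,0.9]]]}}

```text
time_s: 30.52
eef_pos: [614.7, -23.4, 80.7]
ee_rot: [0.002, 0.419, 0.908, 0.0]
force: [-1.3, 1.2, 8.3]
grip_width: 0.197
grip_force: 80.3
```

```bash
python3 go.py 613.6 -23.4 81 82.1;python3 -c "
from h import *
print(sense()['wrist_torque'])"
```

```text
t 30.52 pos [614.7 -23.4  80.7] yaw 130.4 tilt [ 0.19 -0.04] F [-1.3  1.2  8.3] w 16.7 gf 80.3 j6 -0.93
tool shift mm [ 0.7 -0.8 -0.3] turn units z 8.06
[0.16283795 0.17043487 0.05326833]
```

Call:
{"method": "servo_tool", "body": {"commands": [[1,[0,0,0],[0,0,0.9]],[1,[0,0,0],[0,0,0.9]],[1,[0,0,0],[0,0,0.9]],[1,[0,0,0],[0,0,0.9]],[1,[0,0,0],[0,0,0.9]],[1,[0,0,0],[0,0,0.9]],[1,[0,0,0],[0,0,0.9]],[1,[0,0,0],[0,0,0.9]],[1,[0,0,0],[0,0,0.9]],[1,[0,0,0],[0,0,0]]]}}

```text
time_s: 31.35
eef_pos: [614.9, -23.5, 80.9]
ee_rot: [0.002, 0.756, 0.655, 0.001]
force: [-0.2, 0.1, 9.0]
grip_width: 0.199
grip_force: 80.3
```

```bash
python3 go.py 613.6 -23.4 81 82.1;python3 -c "
from h import *
print(sense()['wrist_torque'])"
```

```text
t 31.35 pos [614.9 -23.5  80.9] yaw 81.8 tilt [ 0.22 -0.06] F [-0.2  0.1  9. ] w 16.9 gf 80.3 j6 -0.09
tool shift mm [-0.1 -1.3 -0.1] turn units z -0.05
[ 0.02907012  0.01416388 -0.0734028 ]
```

Call:
{"method": "servo_tool", "body": {"commands": [[1,[0,0,-0.003],[0,0,0]],[1,[0,0,-0.003],[0,0,0]],[1,[0,0,0],[0,0,0]],[-1,[0,0,0],[0,0,0]],[-1,[0,0,0],[0,0,0]],[-1,[0,0,0],[0,0,0]],[-1,[0,0,-0.02],[0,0,0]],[-1,[0,0,-0.03],[0,0,0]],[-1,[0,0,-0.03],[0,0,0]],[-1,[0,0,-0.03],[0,0,0]]]}}

```text
time_s: 32.18
eef_pos: [613.5, -23.2, 196.3]
ee_rot: [-0.0, 0.754, 0.657, -0.0]
force: [0.5, -0.2, -1.1]
grip_width: 1.001
grip_force: 0.0
```

Call:
{"method": "servo_tool", "body": {"commands": [[-1,[0,0,0],[0,0,0]],[-1,[0,0,0],[0,0,0]],[-1,[0,0,0],[0,0,0]]]}}

```text
time_s: 32.43
eef_pos: [613.3, -23.1, 194.1]
ee_rot: [-0.001, 0.754, 0.657, -0.001]
force: [0.7, -0.4, 0.3]
grip_width: 1.004
grip_force: 0.0
```

```bash
python3 wm.py 613 -23 104 125; python3 go.py 478.4 385.3 195 178; python3 - <<'E'
from meas import *
c,K,W=cam('wrist');save(c,'w3.png')
c,K,W=cam('top');P=cloud(c,K,W)
[print(*r) for r in rects(P,78,125,(380,700,-250,420))]
E
```

```text
[628.2  64.1] [ 5.7 18.1] -0.1 113.1 295
[616.1 -22.7] [18.  53.7] 82.0 113.1 2212
t 32.48 pos [613.2 -23.2 193.7] yaw 82.1 tilt [-0.15  0.03] F [ 0.  -0.  -0.3] w 85.2 gf 0.0 j6 -0.09
tool shift mm [ 386.  -189.7   -0.7] turn units z 14.02
[643.4 196.3] [54.7 55. ] 78.8 96.3 510
[627.9  89.9] [45.2 54.8] 13.6 100.2 418
[484.3 382. ] [19.6 79.2] -2.4 93.5 441
```

View pics/w3.png

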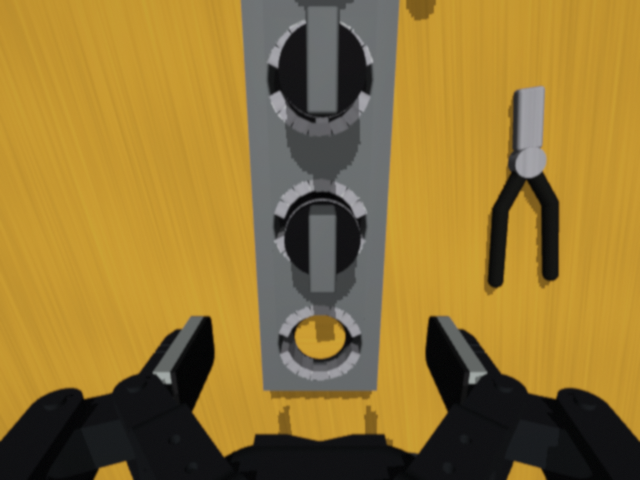

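The wrist view shows the two nearest pods, at (322,245) and (322,60), with bars along the dock's y; the last bay at (320,340) is empty. All three pods read 113 mm at the top after clicking up (112 plus the wrist camera's +1 bias), and none are left on the bench. Now to the isolator.

Call:
{"method": "servo_tool", "body": {"commands": [[-1,[0.0241,-0.0119,0],[0,0,0]],[-1,[0.0241,-0.0119,0],[0,0,0]],[-1,[0.0241,-0.0119,0],[0,0,0]],[-1,[0.0241,-0.0119,0],[0,0,0]],[-1,[0.0241,-0.0119,0],[0,0,0]],[-1,[0.0241,-0.0119,0],[0,0,0]],[-1,[0.0241,-0.0119,0],[0,0,0]],[-1,[0.0241,-0.0119,0],[0,0,0]],[-1,[0.0241,-0.0119,0],[0,0,0]],[-1,[0.0241,-0.0119,0],[0,0,0]]]}}

```text
time_s: 33.42
eef_pos: [528.2, 233.0, 194.4]
ee_rot: [-0.0, 0.754, 0.657, -0.001]
force: [0.2, 0.2, 0.5]
grip_width: 1.003
grip_force: 0.0
```

Call:
{"method": "servo_tool", "body": {"commands": [[-1,[0.0241,-0.0119,0],[0,0,0]],[-1,[0.0241,-0.0119,0],[0,0,0]],[-1,[0.0241,-0.0119,0],[0,0,0]],[-1,[0.0241,-0.0119,0],[0,0,0]],[-1,[0.0241,-0.0119,0],[0,0,0]],[-1,[0.0241,-0.0119,0],[0,0,0]],[-1,[0,0,0],[0,0,-1]],[-1,[0,0,0],[0,0,-1]],[-1,[0,0,0],[0,0,-1]],[-1,[0,0,0],[0,0,-1]]]}}

```text
time_s: 34.25
eef_pos: [477.8, 384.9, 194.2]
ee_rot: [-0.0, 0.599, 0.801, -0.001]
force: [1.0, -0.3, -0.3]
grip_width: 1.004
grip_force: 0.0
```

Call:
{"method": "servo_tool", "body": {"commands": [[-1,[0,0,0.01],[0,0,-1]],[-1,[0,0,0.01],[0,0,-1]],[-1,[0,0,0.01],[0,0,-1]],[-1,[0,0,0.01],[0,0,-1]],[-1,[0,0,0],[0,0,-1]],[-1,[0,0,0],[0,0,-1]],[-1,[0,0,0],[0,0,-1]],[-1,[0,0,0],[0,0,-1]],[-1,[0,0,0],[0,0,-1]],[-1,[0,0,0],[0,0,-1]]]}}

```text
time_s: 35.08
eef_pos: [477.9, 384.7, 154.3]
ee_rot: [-0.001, 0.119, 0.993, -0.0]
force: [0.7, -0.7, -0.3]
grip_width: 1.001
grip_force: 0.0
```

Call:
{"method": "servo_tool", "body": {"commands": [[-1,[0,0,0],[0,0,-1]],[-1,[0,0,0],[0,0,-1]],[-1,[0,0,0],[0,0,0]],[-1,[0,0,0],[0,0,0]],[-1,[0,0,0],[0,0,0]]]}}

```text
time_s: 35.5
eef_pos: [478.1, 384.8, 154.8]
ee_rot: [-0.0, 0.018, 1.0, -0.0]
force: [-0.4, -0.8, -0.2]
grip_width: 0.997
grip_force: 0.0
```

```bash
python3 wm.py 478 385; python3 wm.py 478 385 42 56; python3 go.py 478.2 385.5 66 178
```

```text
[486.4 385.2] [18.  80.2] -1.9 96.1 3823
[478.3 385.5] [ 99.8 100.3] 88.0 51.1 11389
t 35.6 pos [478.1 384.9 155.1] yaw 178.0 tilt [-0.02 -0.01] F [-1.  -0.7 -0.3] w 84.9 gf 0.0 j6 -1.05
tool shift mm [-0.1  0.7 89.1] turn units z -0.0
```

Call:
{"method": "servo_tool", "body": {"commands": [[-1,[0,0.0006,0.015],[0,0,0]],[-1,[0,0,0.02],[0,0,0]],[-1,[0,0,0.02],[0,0,0]],[-1,[0,0,0.02],[0,0,0]],[-1,[0,0,0.013],[0,0,0]],[-0.5,[0,0,0],[0,0,0]],[1,[0,0,0],[0,0,0]],[1,[0,0,0],[0,0,0]],[1,[0,0,0],[0,0,0]],[1,[0,0,0],[0,0,0]]], "squeeze": 40}}

```text
time_s: 36.43
eef_pos: [478.6, 385.7, 68.3]
ee_rot: [0.001, 0.017, 1.0, 0.0]
force: [0.2, -0.5, -0.2]
grip_width: 0.295
grip_force: 0.0
```

Call:
{"method": "servo_tool", "body": {"commands": [[1,[0,0,0],[0,0,0]],[1,[0,0,0],[0,0,0]],[1,[0,0,0],[0,0,0]],[1,[0,0,0],[0,0,0.6]],[1,[0,0,0],[0,0,0.9]],[1,[0,0,0],[0,0,0.9]],[1,[0,0,0],[0,0,0.9]],[1,[0,0,0],[0,0,0.9]],[1,[0,0,0],[0,0,0.9]],[1,[0,0,0],[0,0,0.9]]]}}

```text
time_s: 37.27
eef_pos: [478.3, 385.2, 68.2]
ee_rot: [0.0, 0.327, 0.945, -0.0]
force: [-2.9, -3.6, 8.2]
grip_width: 0.205
grip_force: 43.3
```

```bash
python3 go.py 478.2 385.5 66 97.8;python3 -c "
from h import *
print(sense()['wrist_torque'])"
```

```text
t 37.27 pos [478.3 385.2  68.2] yaw 141.9 tilt [ 0.03 -0.04] F [-2.9 -3.6  8.2] w 17.4 gf 43.3 j6 -0.42
tool shift mm [0.3 0.2 2.2] turn units z 7.34
[-0.69164724  0.46873801  0.16634068]
```

Call:
{"method": "servo_tool", "body": {"commands": [[1,[0,0,0],[0,0,0.9]],[1,[0,0,0],[0,0,0.9]],[1,[0,0,0],[0,0,0.9]],[1,[0,0,0],[0,0,0.9]],[1,[0,0,0],[0,0,0.9]],[1,[0,0,0],[0,0,0.9]],[1,[0,0,0],[0,0,0.9]],[1,[0,0,0],[0,0,0.9]],[1,[0,0,0],[0,0,0.2]],[1,[0,0,0],[0,0,0]]]}}

```text
time_s: 38.1
eef_pos: [477.7, 384.8, 68.2]
ee_rot: [0.0, 0.658, 0.753, -0.001]
force: [-6.5, -6.0, 10.3]
grip_width: 0.203
grip_force: 43.6
```

```bash
python3 go.py 478.2 385.5 66 97.8;python3 -c "
from h import *
print(sense()['wrist_torque'])"
```

```text
t 38.1 pos [477.7 384.8  68.2] yaw 97.7 tilt [-0.06 -0.1 ] F [-6.5 -6.  10.3] w 17.3 gf 43.6 j6 0.35
tool shift mm [0.6 0.6 2.2] turn units z -0.02
[-0.9974884   0.90287842  0.06575251]
```

Call:
{"method": "servo_tool", "body": {"commands": [[-1,[0,0,0],[0,0,0]],[-1,[0,0,0],[0,0,0]],[-1,[0,0,0],[0,0,0]],[-1,[0,0,-0.02],[0,0,0]],[-1,[0,0,-0.03],[0,0,0]],[-1,[0,0,-0.03],[0,0,0]],[-1,[0,0,-0.03],[0,0,0]],[-1,[0,0,-0.01],[0,0,0]],[-1,[0,0,0],[0,0,0]],[-1,[0,0,0],[0,0,0]]]}}

```text
time_s: 38.93
eef_pos: [478.0, 385.4, 186.4]
ee_rot: [-0.0, 0.658, 0.753, -0.0]
force: [-0.1, -0.0, -0.7]
grip_width: 1.0
grip_force: 0.0
```

```bash
python3 wm.py 478 385; python3 wm.py 478 385 42 56; python3 - <<'E'
from meas import *
c,K,W=cam('top');P=cloud(c,K,W);save(c,'top1.png')
[print(*r) for r in rects(P,104,120,(560,700,-250,300),40)]
[print(*r) for r in rects(P,78,103,(300,560,-250,300),40)]
E
```

```text
[479.8 378.2] [18. 80.] -82.3 96.1 2981
[478.9 386.3] [ 99.7 100.4] -2.2 51.1 9276
[643.3 197.1] [18.3 55.2] 81.6 110.9 244
[628.3  85.9] [18.5 53.9] 82.5 111.2 242
[613.1 -26.2] [18.4 53.5] 82.2 111.7 244
```

View pics/top1.png

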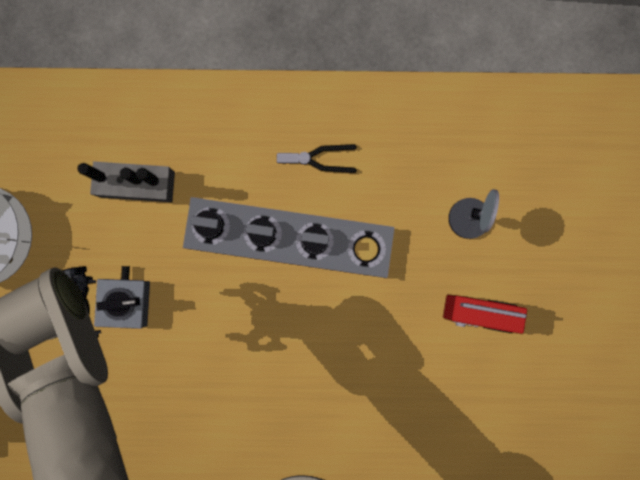

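The top view shows all three pods locked at (208,226), (261,233) and (314,240), bars along the dock. The isolator at (122,303) is on, with its bar 80.1° from the box axis. The pliers, magnifier and radio are where they started, and the gripper is clear.

```bash
python3 -c "
from rig import *
print(finish_job())"
```

```text
the job is handed in; nothing more can be done
None
```

Job handed in at about 39 s on the robot clock: the isolator was turned off, all three pods on the bench were locked in bays, and the isolator was then turned fully back on. The radio, pliers and magnifier were left in place. The hand-in call returned no verdict.

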